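# Clear the sprung hatch of the handset chest and hold it just under its balance point

### The arm

A 7-joint arm with a two-finger parallel gripper is mounted at the origin on the work surface. World frame = base frame: x ahead of the robot, y to its left, z up, the work surface at z = 0. Lengths are in m, angles in rad, forces in N, time in s.
With the tool pointing down it reaches from about 0.4 to 0.85 m from the base axis. Payload 4.5 kg.
Tool frame: the origin (TCP) lies at the very end of the fingers, on their centre line; the grasp point (between the pads) lies 19 mm behind it (r.grip_point_offset is the distance from the TCP to the grasp point, in m); z points along the fingers, y is the line along which they close (so a half turn about z gives the same grasp; the last joint's range is limited). The gripper opens to 88 mm and grips with 3 to 60 N. Pads are 18 mm wide; open, the fingers measure 123 mm over their backs; the gripper's body (75 mm by 187 mm) begins 45 mm behind the grasp point.
Start: joints at [1.282, 0.689, -0.195, 1.565, 0.157, 0.902, -0.215], TCP at [0.198, -0.593, 0.239] pointing down, gripper open.
Joint ranges: [-3.01, 3.01], [-0.46, 2.08], [-1.47, 1.51], [0.13, 2.56], [-1, 4.14], [0.04, 2.09], [-2.66, 2.66]. Speed limits (rad/s): [2.57, 2.57, 3.14, 3.14, 3.14, 3.14, 3.14].

### API

Orientations are given as a unit quaternion [x, y, z, w].
In Python, from plant import r gives the robot as it stands.
- The arm moves only by the tool carry_out, never from a script. Its argument "rows" is a list of rows, each a list of 3 entries, a list of its own where there are three numbers: the shift along the tool's x, y, z in cm, then the turn, a rotation vector about the tool's x, y, z in degrees, then the closure, from 0 (fully open) to 1 (shut). A call has 1 to 12 rows; each row is the pose to reach, as a shift and turn from the pose commanded when the call began, along the tool's axes at that moment; what a row does not reach only later rows make up. A row lasts 1/10 s, in which the tool goes at most 50 mm and 8.59 degrees, less where a joint would pass 70% of its speed; a pose out of reach is approached as far as the arm can. A call with a gripper value outside its range is refused whole. The fingers move at their own pace and stop on an object; "newtons" is the grip in N (left out, the last holds). Time passes only in rows, so rows that repeat a pose let the fingers close. It gives the time, the measured TCP pose, the force, the opening and the grip force at its end, in the units of the state.
- r.get_state(): the state, without advancing time (a new reading comes with each control period).
- r.snapshot(name): name is "scene" or "top" or "wrist"; returns a dict with "image" (420x560x3 uint8, red, green, blue), "fx", "fy", "cx", "cy" (pixels), "pose" (4x4, takes a point from camera to world coordinates). Camera axes: x right, y up, looking along -z (the intrinsics and any distortion apply to the point x, -y, -z); pixel columns grow to the right and rows downward; lengths in m; the calibration is good to about 2 mm. A picture is of the moment at which its call begins. There is no depth.
- r.finish_job(): hands the job in; it is judged then, once.
The state is a dict: "clock": time; "q": joint angles; "qd": joint speeds; "joint_torque": joint torques, N m; "tool_pos": TCP position; "eef_rot": TCP orientation; "contact_force": force on the tool from outside, world axes, zero at the start; "moment": the same for the moment, N m; "opening": opening from 0.0 (shut) to 1.0 (fully open); "finger_force": force on a finger pad.
Only numpy, scipy, OpenCV 4.12 (cv2) and the standard library are available. Lean on these libraries where they do the work, as an engineer would, in place of code of your own. Each camera call takes 0.05 s, during which the arm holds its last target. There are 200 camera calls.

### The job

Take the cardboard carton off the blue hatch of the grey chest and stand it upright in the middle of the green mat. Then lift the hatch by its bar handle until it is past its balance point, where the spring starts to lift it by itself, ease it back to just below that point, inside the green band of the gauge, and finish while still holding it there with its weight in your fingers, so that a colleague can take out the handsets. Do not let the hatch drop or fly up, do not drop the carton, and leave everything else on the desk where it is.

Things in the scene. Friction and masses are not known exactly. Their poses are not given: they have to be found in the camera images.
- carton_center (a point): Centre (half-way up) of the loose brown cardboard carton with a white paper band along its top, 100 mm (its x) by 56 mm (its y) by 70 mm high, about 0.2 to 0.45 kg. It starts lying upright on the closed hatch, behind the handle. z up; grasp it across its 56 mm.
- green_mat: Flat green mat, 180 x 180 mm, 4 mm thick, fixed to the desk; origin at the centre of its underside. It lies to the left or to the right of the chest, a cork mat on the other side.
- cork_mat: Flat cork mat, 180 x 180 mm, 4 mm thick, fixed to the desk, with the mug on it; origin at the centre of its underside.
- chest: Grey chest fixed to the desk, 240 (x) x 260 (y) x 120 mm high, open on top under the hatch; origin at the centre of its underside, x away from the robot, y along the hinge. Outside its +y end stands the gauge, an arc of radius 100 mm about the hinge: white 0 to 0.55 rad, green 0.55 to 0.75, red from 0.80; where the hatch's side edge crosses it is the reading.
- hinge (a point): Point on the hinge line of the hatch, at the middle of the chest's far rim, 124 mm above the desk; axes as the chest's: the hinge line is its y, the closed hatch reaches from here 245 mm along -x.
- handle (a point): Middle of the hatch's handle bar: round steel, 12 mm diameter, 120 mm long along the hinge direction, centre 40 mm above the hatch's top face, on a post at each end. Closed, it lies 215 mm from the hinge line on the robot's side and 44 mm above it (168 mm above the desk); it turns on a radius of 219.5 mm about the hinge. Axes are the hatch's (z square to its face).
- hatch (a joint): Opening angle (rad) of the blue steel hatch (1.4 kg, 245 x 264 x 8 mm): 0 closed, growing as the robot's side rises; stop at 1.3. A hinge spring carries most of its weight. Balance point at 0.80 (46 degrees): lower, it sinks shut by itself; higher, it swings open. Lifting at the handle takes about 2.5 N when shut, none at 0.80; at 0.90 it pulls up with 0.5 N. Green band: 0.55 to 0.75.
- mug: White mug, 80 mm wide, 90 mm high, standing on the cork mat; bystander. Origin under its centre, as for the other bystanders.
- tape: Yellow roll of tape lying flat, 90 mm wide, 25 mm high; bystander near the robot.
- stapler: Red and black stapler, 130 x 34 x 50 mm; bystander near the robot.
- radio_case: Black case, 60 x 130 x 45 mm; bystander behind on the right.
- label_box: Orange box, 70 x 110 x 80 mm; bystander behind on the left.
Things that resemble listed ones, but are neither listed nor needed, are in the scene too. Leave any pink look-alike of the part that bears carton_center alone.

How it is judged:
By the outcome, as a careful person would: the job done as asked, in the order asked, and still so for the second after the job is handed in, while the arm keeps its last pose, push and grip.
It also fails if it takes over 69 s, if anything falls off the work surface, if the arm or the gripper's body presses on something with over 40 N, if the wrist force passes 120 N, or if a joint passes its speed limit or range.

## Working session

There is one attempt and no reset: what is moved stays moved. The work goes in short steps, Python scripts to look and compute and a tool call to move; the robot and the scene stay as the last step left them, time stands still between calls to the robot, and variables do not carry over. Pictures are saved under pics/ and viewed, at most 10 in all, crops included, and the job is handed in when it is done.

Besides the shell and the picture viewer there is one more tool, called after "Emit:" as name(argument=value, ...), one argument or row to a line, values as JSON. carry_out: Moves the arm, as the interface text tells. Its arguments: {"type":"object","properties":{"rows":{"type":"array"},"newtons":{"type":"number"}},"required":["rows"]}

```bash
mkdir -p pics
cat > h.py <<'E'
import numpy as np, cv2
from scipy.spatial.transform import Rotation as R
from plant import r
def snap(n,f):
    s=r.snapshot(n); cv2.imwrite('pics/'+f,s['image'][:,:,::-1]); np.savez('pics/'+f[:-4]+'.npz',**s); return s
def ray(s,u,v):
    P=np.array(s['pose']); d=P[:3,:3]@np.array([(u-s['cx'])/s['fx'],-(v-s['cy'])/s['fy'],-1]); return P[:3,3],d
def onz(s,u,v,z):
    o,d=ray(s,u,v); return o+d*(z-o[2])/d[2]
def proj(s,p):
    P=np.array(s['pose']); c=P[:3,:3].T@(np.array(p)-P[:3,3]); return s['cx']+s['fx']*c[0]/-c[2], s['cy']+s['fy']*c[1]/c[2]
def rel(p,Rw=None):
    st=r.get_state(); A=R.from_quat(st['eef_rot'])
    print('shift cm',np.round(A.inv().apply(np.array(p)-st['tool_pos'])*100,2), 'rot deg',None if Rw is None else np.round(np.degrees((A.inv()*Rw).as_rotvec()),2))
E
python3 - <<'E'
from h import *
a=snap('scene','s1.png');b=snap('top','t1.png')
for s in(a,b): print({k:np.round(v,3) for k,v in s.items() if k!='image'})
print(r.get_state()); print(r.grip_point_offset)
cv2.imwrite('pics/both.png',cv2.resize(np.hstack([a['image'],b['image']])[:,:,::-1],(800,300)))
E
```

```text
{'fx': np.float64(438.305), 'fy': np.float64(438.305), 'cx': np.float64(276.385), 'cy': np.float64(203.746), 'pose': array([[-0.674, -0.547,  0.496,  1.133],
       [ 0.739, -0.503,  0.448,  0.521],
       [ 0.005,  0.669,  0.743,  1.074],
       [ 0.   ,  0.   ,  0.   ,  1.   ]])}
{'fx': np.float64(390.511), 'fy': np.float64(390.511), 'cx': np.float64(282.726), 'cy': np.float64(215.257), 'pose': array([[-0.026,  0.99 , -0.14 ,  0.348],
       [-1.   , -0.026,  0.008, -0.018],
       [ 0.004,  0.14 ,  0.99 ,  1.247],
       [ 0.   ,  0.   ,  0.   ,  1.   ]])}
{'clock': 0.1, 'q': array([ 1.28177957,  0.68988355, -0.19451075,  1.56622267,  0.15729446,
        0.9025074 , -0.21508563]), 'qd': array([-0.00115468, -0.0005058 , -0.0020604 , -0.00336251,  0.00067726,
        0.00126524,  0.0002331 ]), 'joint_torque': array([-3.56953213e-03, -5.28507257e+01, -1.27174169e+00, -1.53838563e+01,
       -5.26151899e-02,  1.99356953e-03,  5.18137017e-05]), 'tool_pos': array([ 0.1980511 , -0.59219884,  0.23800496]), 'eef_rot': array([ 9.86995335e-01,  1.60746831e-01, -1.91398996e-04, -7.93011994e-04]), 'contact_force': array([ 1.4159345 , -0.3850651 , -0.89105379]), 'moment': array([ 0.01939154, -0.00110863,  0.00886559]), 'finger_force': 0.0, 'opening': 0.998492460505931}
0.0187
```

View pics/s1.png

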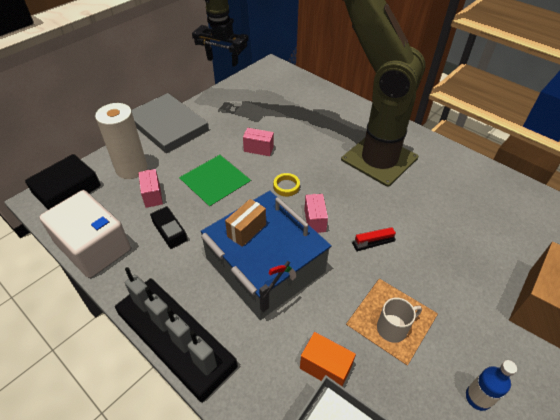

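View pics/t1.png

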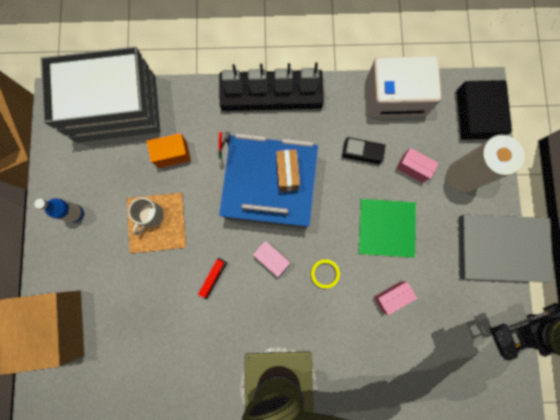

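The scene view shows the brown, white-banded carton at (246,222) on the blue hatch, and the top view shows it at (288,170). The green mat is at (388,228), the handle bar at (265,210) and the mug on the cork at (145,213), all in the top view.

Candidates for the carton (top view): brown carton (288,170), pink boxes (418,165), (397,298) and (271,259), and large brown boxes (45,332) and (10,130). I choose the brown one with the white band, on the hatch at (288,170).

Run:
```python
from h import *
b=dict(np.load('pics/t1.npz'));a=dict(np.load('pics/s1.npz'))
def masks(s,name,lo,hi,roi,z,ero=0):
    hsv=cv2.cvtColor(s['image'],cv2.COLOR_RGB2HSV); m=cv2.inRange(hsv,lo,hi)
    k=np.zeros_like(m); x0,y0,x1,y1=roi; k[y0:y1,x0:x1]=m[y0:y1,x0:x1]
    c=max(cv2.findContours(k,0,1)[0],key=cv2.contourArea); 
    W=np.array([onz(s,*p[0],z)[:2] for p in c]).astype(np.float32)
    rc=cv2.minAreaRect(W); print(name,np.round(rc[0],4),np.round(rc[1],4),round(rc[2],1),np.round(cv2.boxPoints(rc),3).tolist())
masks(b,'mat',(50,120,40),(75,255,255),(350,190,425,265),.004)
masks(b,'hatch',(105,120,40),(120,255,255),(210,125,330,235),.128)
masks(b,'carton top',(5,60,60),(20,200,255),(265,140,310,200),.198)
masks(b,'handle',(0,0,110),(180,70,255),(235,200,295,222),.168)
masks(b,'mug cork',(5,60,60),(25,255,255),(120,180,195,260),.004)
big=cv2.resize(b['image'][115:240,200:345],None,fx=4,fy=4,interpolation=2); big2=cv2.resize(a['image'][185:315,190:340],None,fx=4,fy=4,interpolation=2)
h=min(len(big),len(big2)); o=np.hstack([big[:h],big2[:h]]); o=cv2.resize(o,(800,int(h*800/o.shape[1]))); cv2.imwrite('pics/c1.png',o[:,:,::-1])
```

```text
mat [ 0.4754 -0.3603] [0.1763 0.1763] 84.7 [[0.3790000081062317, -0.4399999976158142], [0.5550000071525574, -0.4560000002384186], [0.5709999799728394, -0.2809999883174896], [0.3959999978542328, -0.2639999985694885]]
hatch [0.6113 0.0131] [0.2631 0.2457] 82.0 [[0.47099998593330383, -0.10000000149011612], [0.7149999737739563, -0.1340000033378601], [0.7509999871253967, 0.12600000202655792], [0.5080000162124634, 0.16099999845027924]]
carton top [ 0.6225 -0.0254] [0.1094 0.024 ] 5.2 [[0.5669999718666077, -0.017999999225139618], [0.5690000057220459, -0.041999999433755875], [0.6779999732971191, -0.03200000151991844], [0.6759999990463257, -0.00800000037997961]]
handle [0.522  0.0248] [0.1277 0.0138] 81.9 [[0.5059999823570251, -0.03700000047683716], [0.5199999809265137, -0.039000000804662704], [0.5379999876022339, 0.08699999749660492], [0.5239999890327454, 0.08900000154972076]]
mug cork [0.5121 0.3802] [0.1852 0.1842] 4.4 [[0.4129999876022339, 0.4650000035762787], [0.4269999861717224, 0.2809999883174896], [0.6110000014305115, 0.29600000381469727], [0.597000002861023, 0.4790000021457672]]
```

View pics/c1.png

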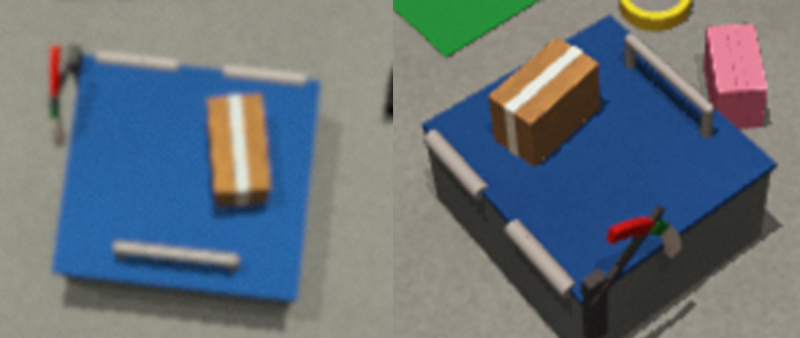

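The crop confirms it: the brown carton with the white band stands on the hatch, behind the handle bar and to the right. The handle bar is a light rod along the robot's edge of the hatch; the two similar rods at the far edge are hinge barrels.

Run:
```python
from h import *
b=dict(np.load('pics/t1.npz'))
hsv=cv2.cvtColor(b['image'],cv2.COLOR_RGB2HSV); m=255-cv2.inRange(hsv,(100,80,20),(125,255,255))
k=np.zeros_like(m);k[147:200,268:306]=m[147:200,268:306]; k=cv2.morphologyEx(k,cv2.MORPH_OPEN,np.ones((3,3)))
c=max(cv2.findContours(k,0,1)[0],key=cv2.contourArea);W=np.array([onz(b,*p[0],.198)[:2] for p in c]).astype(np.float32)
rc=cv2.minAreaRect(W);print(rc,np.round(cv2.boxPoints(rc),3).tolist())
def down(yaw): return R.from_euler('z',yaw,degrees=True)*R.from_euler('x',180,degrees=True)
rel((.625,-.035,.32),down(5.2))
```

```text
((0.6233004331588745, -0.04227832332253456), (0.11700636148452759, 0.06088348850607872), 2.8035025596618652) [[0.5630000233650208, -0.014999999664723873], [0.5659999847412109, -0.07599999755620956], [0.6830000281333923, -0.07000000029802322], [0.6800000071525574, -0.008999999612569809]]
shift cm [ 58.17 -39.31  -8.14] rot deg [-0.09  0.02 13.3 ]
```

Emit:
carry_out(
  rows=[
    [[0, 0, -4], [0, 0, 0], 0],
    [[3, -2, -8], [0, 0, 4], 0],
    [[7, -4.7, -8], [0, 0, 8], 0],
    [[11, -7.5, -8], [0, 0, 13], 0],
    [[15, -10, -8], [0, 0, 13], 0],
    [[19, -13, -8], [0, 0, 13], 0],
    [[23, -15.5, -8], [0, 0, 13], 0],
    [[27, -18.2, -8], [0, 0, 13], 0],
    [[31, -21, -8], [0, 0, 13], 0],
    [[35, -23.6, -8], [0, 0, 13], 0],
    [[39, -26.3, -8], [0, 0, 13], 0],
    [[43, -29, -8], [0, 0, 13], 0],
  ],
)

```text
clock: 1.3
tool_pos: [0.5147, -0.1796, 0.3185]
eef_rot: [0.999, 0.048, -0.0, 0.0]
contact_force: [0.6, 0.1, -0.5]
opening: 1.0
finger_force: 0.0
```

```bash
cat >> h.py <<'E'
def down(yaw): return R.from_euler('z',yaw,degrees=True)*R.from_euler('x',180,degrees=True)
E
python3 - <<'E'
from h import *
s=r.get_state();print(s['tool_pos'],s['q'],s['clock']);rel((.625,-.035,.32),down(4.5))
E
```

```text
[ 0.51473661 -0.17957677  0.31848747] [ 0.35916601  0.48891811 -0.17211754  1.70051243  0.09855026  0.96119848
 -1.32459804] 1.3
shift cm [ 12.36 -13.34  -0.16] rot deg [0.   0.04 1.  ]
```

Emit:
carry_out(
  rows=[
    [[3, -3, 0], [0, 0, 1], 0],
    [[6, -6.5, 0], [0, 0, 1], 0],
    [[9, -10, 0], [0, 0, 1], 0],
    [[12.4, -13.3, 0], [0, 0, 1], 0],
    [[12.4, -13.3, 0], [0, 0, 1], 0],
    [[12.4, -13.3, 0], [0, 0, 1], 0],
  ],
)

```text
clock: 1.9
tool_pos: [0.6247, -0.0357, 0.3178]
eef_rot: [0.999, 0.041, -0.001, -0.0]
contact_force: [-0.4, -0.9, 0.3]
opening: 1.003
finger_force: 0.0
```

Run:
```python
from h import *
s=r.get_state();print(s['tool_pos'],s['q'])
w=snap('wrist','w1.png');print(np.round(w['pose'],3),w['fx'])
hsv=cv2.cvtColor(w['image'],cv2.COLOR_RGB2HSV); m=cv2.inRange(hsv,(5,60,60),(20,220,255))
m=cv2.morphologyEx(m,cv2.MORPH_CLOSE,np.ones((35,35)))
c=max(cv2.findContours(m,0,1)[0],key=cv2.contourArea);W=np.array([onz(w,*p[0],.198)[:2] for p in c]).astype(np.float32)
rc=cv2.minAreaRect(W);print(rc,np.round(cv2.boxPoints(rc),3).tolist(),[np.round(proj(w,(*p,.198))) for p in cv2.boxPoints(rc)])
```

```text
[ 0.6246791  -0.03571623  0.31779563] [ 0.07113609  0.61092234 -0.15974261  1.45749804  0.10329773  1.08299812
 -1.59839024]
[[ 0.082  0.948  0.308  0.705]
 [-0.997  0.078  0.026 -0.029]
 [ 0.001 -0.309  0.951  0.464]
 [ 0.     0.     0.     1.   ]] 290.7744495199823
((0.5949159264564514, 0.1983719766139984), (0.10399311780929565, 0.08837882429361343), 4.489864826202393) [[0.5400000214576721, 0.23800000548362732], [0.546999990940094, 0.15000000596046448], [0.6499999761581421, 0.15800000727176666], [0.6430000066757202, 0.2460000067949295]] [array([ -0., 264.]), array([ 87., 264.]), array([ 64., 162.]), array([-33., 162.])]
```

View pics/w1.png

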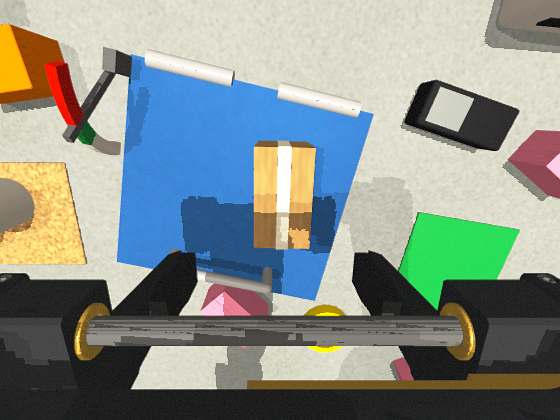

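The wrist view shows the carton at columns 254–315, with its top face from row 147 to 248. The fingers straddle it at columns 190 and 360, and the handle bar is near (240,283).

Run:
```python
from h import *
w=dict(np.load('pics/w1.npz'))
P=[onz(w,u,v,.198) for u,v in((254,147),(315,149),(311,249),(254,249))]
print(np.round(P,4),np.mean(P,0)); d=(P[0]+P[1]-P[2]-P[3])[:2];print(np.degrees(np.arctan2(d[1],d[0])),np.linalg.norm(d)/2,np.linalg.norm(P[0]-P[1]))
c=np.mean(P,0); 
rel((c[0],c[1],.145),down(np.degrees(np.arctan2(d[1],d[0]))))
```

```text
[[ 0.6777 -0.013   0.198 ]
 [ 0.6804 -0.0677  0.198 ]
 [ 0.5822 -0.076   0.198 ]
 [ 0.5775 -0.019   0.198 ]] [ 0.62944289 -0.04393897  0.198     ]
4.130594187822124 0.09949890456736052 0.0548186941515668
shift cm [ 0.51  0.65 17.3 ] rot deg [0.05 0.1  0.36]
```

Emit:
carry_out(
  rows=[
    [[0.5, 0.8, 3], [0, 0, 0], 0],
    [[0.5, 0.8, 6.5], [0, 0, 0], 0],
    [[0.5, 0.8, 10], [0, 0, 0], 0],
    [[0.5, 0.8, 13], [0, 0, 0], 0],
    [[0.5, 0.8, 15.5], [0, 0, 0], 0],
    [[0.5, 0.8, 17.2], [0, 0, 0], 0],
    [[0.5, 0.8, 17.2], [0, 0, 0], 0.1],
    [[0.5, 0.8, 17.2], [0, 0, 0], 0.25],
    [[0.5, 0.8, 17.2], [0, 0, 0], 0.6],
    [[0.5, 0.8, 17.2], [0, 0, 0], 1],
    [[0.5, 0.8, 17.2], [0, 0, 0], 1],
    [[0.5, 0.8, 17.2], [0, 0, 0], 1],
  ],
  newtons=25,
)

```text
clock: 3.15
tool_pos: [0.6311, -0.0444, 0.1481]
eef_rot: [0.999, 0.039, 0.001, -0.0]
contact_force: [-0.8, 0.9, 5.4]
opening: 0.634
finger_force: 24.9
```

Emit:
carry_out(
  rows=[
    [[0, 0, 0], [0, 0, 0], 1],
    [[0, 0, 0], [0, 0, 0], 1],
    [[0, 0, 0], [0, 0, 0], 1],
  ],
)

```text
clock: 3.45
tool_pos: [0.631, -0.0444, 0.148]
eef_rot: [0.999, 0.039, 0.001, -0.0]
contact_force: [-0.8, -0.1, 6.9]
opening: 0.636
finger_force: 24.9
```

Emit:
carry_out(
  rows=[
    [[0, 0, -0.5], [0, 0, 0], 1],
    [[0, 0, -1.5], [0, 0, 0], 1],
    [[0, 0, -3], [0, 0, 0], 1],
    [[0, 0, -5], [0, 0, 0], 1],
    [[0, 0, -7.5], [0, 0, 0], 1],
    [[0, 0, -10], [0, 0, 0], 1],
    [[0, 0, -12], [0, 0, 0], 1],
    [[0, 0, -13], [0, 0, 0], 1],
    [[0, 0, -13], [0, 0, 0], 1],
  ],
)

```text
clock: 4.35
tool_pos: [0.631, -0.0447, 0.2782]
eef_rot: [0.999, 0.039, 0.001, 0.0]
contact_force: [0.6, -0.9, -3.2]
opening: 0.635
finger_force: 24.9
```

Emit:
carry_out(
  rows=[
    [[-1, 1.5, 0], [0, 0, 0], 1],
    [[-2.5, 4.5, 0], [0, 0, 0], 1],
    [[-4.5, 7.8, 0], [0, 0, 0], 1],
    [[-6.5, 11.2, 0], [0, 0, 0], 1],
    [[-8.5, 14.6, 0], [0, 0, 0], 1],
    [[-10.5, 18, 0], [0, 0, 0], 1],
    [[-12.5, 21.4, 0], [0, 0, 0], 1],
    [[-14.5, 24.8, 0], [0, 0, 0], 1],
    [[-16.3, 28, 0], [0, 0, 0], 1],
    [[-17.5, 30, 0], [0, 0, 0], 1],
    [[-17.7, 30.4, 0], [0, 0, 0], 1],
    [[-17.7, 30.4, 0], [0, 0, 0], 1],
  ],
)

```text
clock: 5.55
tool_pos: [0.476, -0.3623, 0.2756]
eef_rot: [0.999, 0.038, -0.001, -0.001]
contact_force: [1.2, 0.2, -1.7]
opening: 0.63
finger_force: 24.9
```

Run:
```python
from h import *
s=snap('wrist','w2.png'); t=snap('scene','s2.png')
cv2.imwrite('pics/v2.png',np.hstack([cv2.resize(s['image'],(400,300)),cv2.resize(t['image'][80:320,120:440],(400,300))])[:,:,::-1])
rel((.477,-.361,.03),down(4.1)); print(r.get_state()['q'],r.get_state()['contact_force'])
hsv=cv2.cvtColor(s['image'],cv2.COLOR_RGB2HSV); m=cv2.inRange(hsv,(45,100,40),(80,255,255)); c=max(cv2.findContours(m,0,1)[0],key=cv2.contourArea)
W=np.array([onz(s,*p[0],.004)[:2] for p in c]).astype(np.float32); rc=cv2.minAreaRect(W);print(rc,np.round(cv2.boxPoints(rc),3).tolist())
```

```text
shift cm [-0.11  0.16 24.61] rot deg [-0.12  0.02  0.51]
[ 0.67448536  0.61103344 -0.18302871  1.60248691  0.12770748  0.9412568
 -1.04196842] [ 0.39779081  0.09077836 -2.96116096]
((0.4998791217803955, -0.3639644384384155), (0.17920070886611938, 0.1327212005853653), 84.73433685302734) [[0.4259999990463257, -0.44699999690055847], [0.5580000281333923, -0.45899999141693115], [0.5740000009536743, -0.2809999883174896], [0.44200000166893005, -0.26899999380111694]]
```

View pics/v2.png

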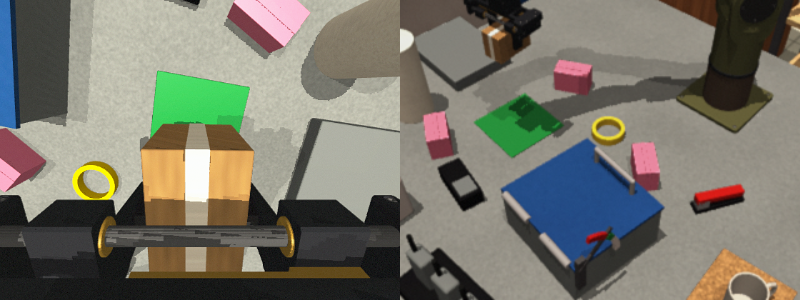

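The carton hangs straight in the gripper over the mat; the white band is at (198,175) in the left half. Lowering.

Emit:
carry_out(
  rows=[
    [[0.1, 0, 2], [0, 0, 0.5], 1],
    [[0.1, 0, 5], [0, 0, 0.5], 1],
    [[0.1, 0, 9], [0, 0, 0.5], 1],
    [[0.1, 0, 13], [0, 0, 0.5], 1],
    [[0.1, 0, 17], [0, 0, 0.5], 1],
    [[0.1, 0, 20.5], [0, 0, 0.5], 1],
    [[0.1, 0, 22.5], [0, 0, 0.5], 1],
    [[0.1, 0, 23.5], [0, 0, 0.5], 1],
    [[0.1, 0, 24], [0, 0, 0.5], 1],
    [[0.1, 0, 24.4], [0, 0, 0.5], 1],
    [[0.1, 0, 24.4], [0, 0, 0.5], 1],
    [[0.1, 0, 24.4], [0, 0, 0.5], 1],
  ],
)

```text
clock: 6.85
tool_pos: [0.4794, -0.3619, 0.0337]
eef_rot: [0.999, 0.035, 0.001, 0.001]
contact_force: [-0.7, -0.2, -2.1]
opening: 0.636
finger_force: 24.9
```

Run:
```python
from h import *
s=r.get_state();print(s['tool_pos'],s['contact_force']); rel((.478,-.362,.024),down(4.1))
```

```text
[ 0.47940762 -0.36186991  0.03373717] [-0.67613245 -0.15913644 -2.11669154]
shift cm [-0.14  0.    0.97] rot deg [ 0.07 -0.09 -0.11]
```

Emit:
carry_out(
  rows=[
    [[-0.1, 0, 0.3], [0, 0, 0], 1],
    [[-0.1, 0, 0.5], [0, 0, 0], 1],
    [[-0.1, 0, 0.65], [0, 0, 0], 1],
    [[-0.1, 0, 0.8], [0, 0, 0], 1],
    [[-0.1, 0, 0.9], [0, 0, 0], 1],
    [[-0.1, 0, 0.9], [0, 0, 0], 1],
    [[-0.1, 0, 0.9], [0, 0, 0], 1],
  ],
)

```text
clock: 7.55
tool_pos: [0.4777, -0.3616, 0.0242]
eef_rot: [0.999, 0.035, -0.0, 0.0]
contact_force: [-1.8, 1.0, 4.7]
opening: 0.638
finger_force: 24.9
```

Emit:
carry_out(
  rows=[
    [[0, 0, 0], [0, 0, 0], 1],
    [[0, 0, 0], [0, 0, 0], 0.36],
    [[0, 0, 0], [0, 0, 0], 0.3],
    [[0, 0, 0], [0, 0, 0], 0.15],
    [[0, 0, 0], [0, 0, 0], 0],
    [[0, 0, 0], [0, 0, 0], 0],
    [[0, 0, 0], [0, 0, 0], 0],
    [[0, 0, 0], [0, 0, 0], 0],
  ],
)

```text
clock: 8.35
tool_pos: [0.4778, -0.3616, 0.0237]
eef_rot: [0.999, 0.035, 0.0, 0.0]
contact_force: [-1.1, -0.6, 0.3]
opening: 0.998
finger_force: 0.0
```

Emit:
carry_out(
  rows=[
    [[0, 0, -1], [0, 0, 0], 0],
    [[0, 0, -3], [0, 0, 0], 0],
    [[0, 0, -6], [0, 0, 0], 0],
    [[0, 0, -10], [0, 0, 0], 0],
    [[0, 0, -14], [0, 0, 0], 0],
    [[0, 0, -18], [0, 0, 0], 0],
    [[0, 0, -22], [0, 0, 0], 0],
    [[0, 0, -25], [0, 0, 0], 0],
    [[0, 0, -25], [0, 0, 0], 0],
  ],
)

```text
clock: 9.25
tool_pos: [0.48, -0.3629, 0.2792]
eef_rot: [0.999, 0.035, 0.004, 0.003]
contact_force: [-0.1, -0.3, 0.3]
opening: 1.0
finger_force: 0.0
```

Run:
```python
from h import *
rel((.521,.025,.27),down(82)); print(r.get_state()['q'])
```

```text
shift cm [  6.77 -38.42   0.74] rot deg [  0.62  -0.15 -78.02]
[ 0.67688603  0.60720304 -0.18385409  1.59961328  0.13059945  0.9365544
 -1.05267282]
```

Emit:
carry_out(
  rows=[
    [[0.3, -2, 0], [0, 0, -7], 0],
    [[1, -5.5, 0], [0, 0, -14], 0],
    [[1.6, -9, 0], [0, 0, -21], 0],
    [[2.2, -12.5, 0], [0, 0, -28], 0],
    [[2.8, -16, 0], [0, 0, -35], 0],
    [[3.4, -19.5, 0], [0, 0, -42], 0],
    [[4, -23, 0], [0, 0, -49], 0],
    [[4.7, -26.5, 0], [0, 0, -56], 0],
    [[5.3, -30, 0], [0, 0, -63], 0],
    [[6, -34, 0], [0, 0, -70], 0],
    [[6.5, -37, 0], [0, 0, -76], 0],
    [[6.8, -38.4, 0], [0, 0, -78], 0],
  ],
)

```text
clock: 10.45
tool_pos: [0.5183, 0.0296, 0.2737]
eef_rot: [0.753, 0.659, 0.0, -0.001]
contact_force: [0.2, 0.3, 0.3]
opening: 1.002
finger_force: 0.0
```

Emit:
carry_out(
  rows=[
    [[0, 0, 0], [0, 0, 0], 0],
    [[0, 0, 0], [0, 0, 0], 0],
    [[0, 0, 0], [0, 0, 0], 0],
  ],
)

```text
clock: 10.75
tool_pos: [0.5186, 0.0238, 0.2734]
eef_rot: [0.756, 0.654, -0.001, 0.0]
contact_force: [-0.4, -0.1, -0.4]
opening: 0.996
finger_force: 0.0
```

Run:
```python
from h import *
s=snap('wrist','w3.png'); t=snap('top','t3.png')
print(r.get_state()['tool_pos'],r.get_state()['q'])
cv2.imwrite('pics/v3.png',np.hstack([s['image'][:,:],cv2.resize(t['image'][130:270,330:430],(240,420))])[:,:,::-1])
hsv=cv2.cvtColor(t['image'],cv2.COLOR_RGB2HSV); m=cv2.inRange(hsv,(5,60,60),(20,220,255))
k=np.zeros_like(m);k[190:265,350:425]=m[190:265,350:425]; W=np.array([onz(t,x,y,.074)[:2] for y,x in zip(*np.nonzero(k))]).astype(np.float32);print(cv2.minAreaRect(W))
```

```text
[0.51871911 0.02430403 0.2735432 ] [ 0.22112706  0.54791002 -0.56848362  1.82570095  0.37469039  0.877244
 -0.66793939]
((0.4740396738052368, -0.3527199327945709), (0.09868080168962479, 0.06653802841901779), 3.4600348472595215)
```

View pics/v3.png

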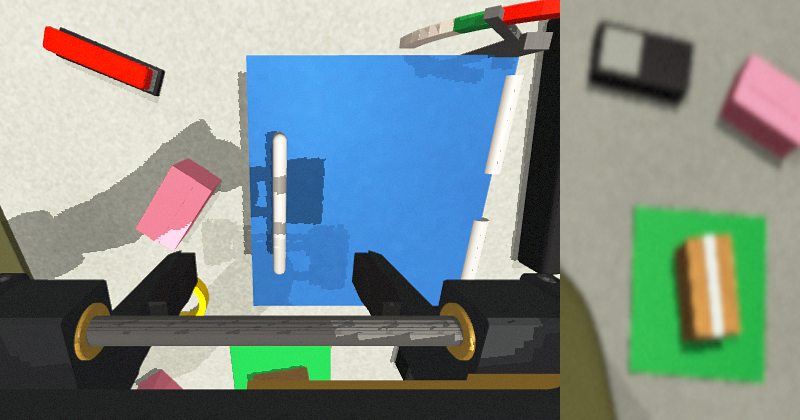

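The carton stands in the middle of the green mat (right inset). In the wrist view the handle bar runs from (280,138) to (279,270), and the gauge is at the top, around (470,25).

Run:
```python
from h import *
w=dict(np.load('pics/w3.npz'))
A=onz(w,280,136,.168);B=onz(w,279.5,271,.168);c=(A+B)/2;d=(A-B);yaw=np.degrees(np.arctan2(d[1],d[0]));print(A,B,c,np.linalg.norm(d),yaw)
# hatch near edge & hinge direction
for p in((247,56),(254,304)): print(onz(w,*p,.128))
rel((c[0],c[1],.149),down(yaw))
```

```text
[0.53262887 0.0875936  0.168     ] [ 0.51465487 -0.03875432  0.168     ] [0.52364187 0.02441964 0.168     ] 0.12761998698525726 81.90354408412063
[0.51326011 0.15828232 0.128     ]
[ 0.47648766 -0.10043378  0.128     ]
shift cm [ 0.1   0.49 12.45] rot deg [-0.02  0.07 -0.11]
```

Emit:
carry_out(
  rows=[
    [[0.1, 0.45, 3], [0, 0, 0], 0],
    [[0.1, 0.45, 6], [0, 0, 0], 0],
    [[0.1, 0.45, 9], [0, 0, 0], 0],
    [[0.1, 0.45, 11], [0, 0, 0], 0],
    [[0.1, 0.45, 12.2], [0, 0, 0], 0],
    [[0.1, 0.45, 12.2], [0, 0, 0], 0.2],
    [[0.1, 0.45, 12.2], [0, 0, 0], 0.45],
    [[0.1, 0.45, 12.2], [0, 0, 0], 0.65],
    [[0.1, 0.45, 12.2], [0, 0, 0], 0.75],
    [[0.1, 0.45, 12.2], [0, 0, 0], 0.8],
  ],
  newtons=25,
)

```text
clock: 11.85
tool_pos: [0.5239, 0.0266, 0.1524]
eef_rot: [0.755, 0.656, 0.001, 0.0]
contact_force: [-0.9, 0.0, 0.4]
opening: 0.574
finger_force: 0.0
```

Emit:
carry_out(
  rows=[
    [[0, 0, 0], [0, 0, 0], 0.84],
    [[0, 0, 0], [0, 0, 0], 0.9],
    [[0, 0, 0], [0, 0, 0], 1],
    [[0, 0, 0], [0, 0, 0], 1],
    [[0, 0, 0], [0, 0, 0], 1],
  ],
)

```text
clock: 12.35
tool_pos: [0.5235, 0.0266, 0.1517]
eef_rot: [0.755, 0.656, -0.0, 0.0]
contact_force: [0.2, 0.7, -0.4]
opening: 0.125
finger_force: 25.1
```

Run:
```python
from h import *
s=r.get_state();print(s)
```

```text
{'clock': 12.35, 'q': array([ 0.13315671,  0.71969173, -0.4482793 ,  1.94343846,  0.53326322,
        0.5969899 , -0.80770572]), 'qd': array([-0.00050012,  0.00187286,  0.00040743,  0.00054101,  0.00057234,
       -0.00177407, -0.00083533]), 'joint_torque': array([-1.79657894e-01, -4.72680509e+01, -4.31088209e+00, -9.21544880e+00,
       -7.95567571e-02,  2.26123404e-02,  1.26590303e-02]), 'tool_pos': array([0.5234614 , 0.02661338, 0.15167376]), 'eef_rot': array([ 7.54723761e-01,  6.56042714e-01, -1.44987274e-05,  4.11803053e-05]), 'contact_force': array([ 0.23609874,  0.73689818, -0.39176267]), 'moment': array([-0.01169395, -0.12205501,  0.00097097]), 'finger_force': 25.063788816332817, 'opening': 0.1252973151936067}
```

```bash
cat >> h.py <<'E'
def arc(t0,t1,n):
    L=.2195;a=.2018;s=np.linspace(0,1,n+1)[1:]; t=t0+(t1-t0)*s
    for x in t: print(round(x,3),np.round(100*L*np.array([np.cos(a+t0)-np.cos(a+x),-np.sin(a+x)+np.sin(a+t0)]),2))
E
python3 - <<'E'
from h import *
arc(0,.24,12);print();arc(.24,.54,12);print();arc(.54,.78,12);print();arc(.78,.86,5)
E
```

```text
0.02 [ 0.09 -0.43]
0.04 [ 0.19 -0.86]
0.06 [ 0.3  -1.28]
0.08 [ 0.42 -1.7 ]
0.1 [ 0.55 -2.12]
0.12 [ 0.68 -2.54]
0.14 [ 0.82 -2.96]
0.16 [ 0.98 -3.37]
0.18 [ 1.14 -3.78]
0.2 [ 1.3  -4.18]
0.22 [ 1.48 -4.59]
0.24 [ 1.66 -4.99]

0.265 [ 0.24 -0.49]
0.29 [ 0.49 -0.98]
0.315 [ 0.76 -1.46]
0.34 [ 1.04 -1.93]
0.365 [ 1.32 -2.4 ]
0.39 [ 1.63 -2.86]
0.415 [ 1.94 -3.31]
0.44 [ 2.26 -3.76]
0.465 [ 2.59 -4.19]
0.49 [ 2.94 -4.62]
0.515 [ 3.29 -5.04]
0.54 [ 3.66 -5.44]

0.56 [ 0.3  -0.32]
0.58 [ 0.61 -0.64]
0.6 [ 0.92 -0.94]
0.62 [ 1.24 -1.25]
0.64 [ 1.56 -1.54]
0.66 [ 1.89 -1.83]
0.68 [ 2.23 -2.11]
0.7 [ 2.57 -2.39]
0.72 [ 2.92 -2.66]
0.74 [ 3.27 -2.92]
0.76 [ 3.63 -3.17]
0.78 [ 3.99 -3.42]

0.796 [ 0.29 -0.19]
0.812 [ 0.59 -0.38]
0.828 [ 0.89 -0.56]
0.844 [ 1.19 -0.74]
0.86 [ 1.5  -0.92]
```

Emit:
carry_out(
  rows=[
    [[0, 0.1, -0.4], [0, 0, 0], 1],
    [[0, 0.2, -0.85], [0, 0, 0], 1],
    [[0, 0.3, -1.3], [0, 0, 0], 1],
    [[0, 0.4, -1.7], [0, 0, 0], 1],
    [[0, 0.55, -2.1], [0, 0, 0], 1],
    [[0, 0.7, -2.55], [0, 0, 0], 1],
    [[0, 0.8, -2.95], [0, 0, 0], 1],
    [[0, 1.0, -3.35], [0, 0, 0], 1],
    [[0, 1.15, -3.8], [0, 0, 0], 1],
    [[0, 1.3, -4.2], [0, 0, 0], 1],
    [[0, 1.5, -4.6], [0, 0, 0], 1],
    [[0, 1.65, -5.0], [0, 0, 0], 1],
  ],
)

```text
clock: 13.55
tool_pos: [0.5395, 0.0243, 0.202]
eef_rot: [0.755, 0.656, -0.0, -0.0]
contact_force: [-0.2, -0.2, -3.5]
opening: 0.124
finger_force: 25.0
```

Run:
```python
from h import *
s=snap('scene','s4.png'); cv2.imwrite('pics/v4.png',cv2.resize(s['image'][170:320,190:340],None,fx=4,fy=4,interpolation=2)[:,:,::-1])
```

```text
(no output)
```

View pics/v4.png

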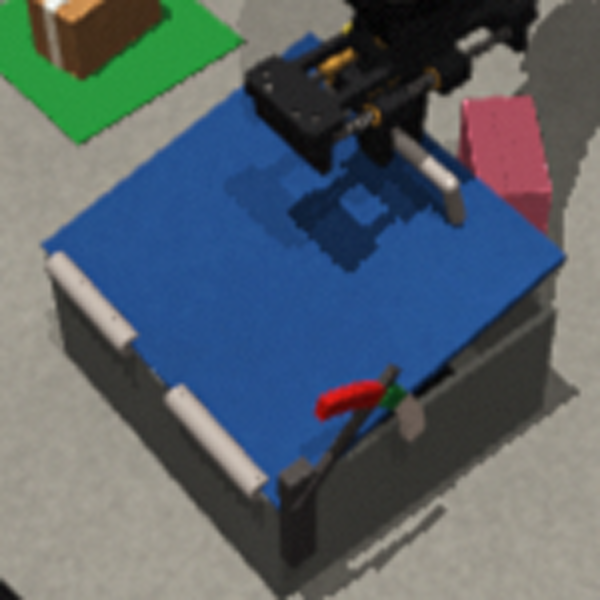

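The hatch is rising with the handle in the fingers: its side edge shows a gap above the chest at (550,290), and the load is about 3.5 N. I keep lifting along the arc.

Emit:
carry_out(
  rows=[
    [[0, 0.25, -0.5], [0, 0, 0], 1],
    [[0, 0.5, -1.0], [0, 0, 0], 1],
    [[0, 0.75, -1.45], [0, 0, 0], 1],
    [[0, 1.05, -1.95], [0, 0, 0], 1],
    [[0, 1.3, -2.4], [0, 0, 0], 1],
    [[0, 1.6, -2.85], [0, 0, 0], 1],
    [[0, 1.95, -3.3], [0, 0, 0], 1],
    [[0, 2.25, -3.75], [0, 0, 0], 1],
    [[0, 2.6, -4.2], [0, 0, 0], 1],
    [[0, 2.95, -4.6], [0, 0, 0], 1],
    [[0, 3.3, -5.05], [0, 0, 0], 1],
    [[0, 3.65, -5.45], [0, 0, 0], 1],
  ],
)

```text
clock: 14.8
tool_pos: [0.5744, 0.0193, 0.2568]
eef_rot: [0.755, 0.656, -0.002, -0.001]
contact_force: [-8.6, 1.5, 4.1]
opening: 0.126
finger_force: 25.0
```

Emit:
carry_out(
  rows=[
    [[0, 0.3, -0.3], [0, 0, 0], 1],
    [[0, 0.6, -0.65], [0, 0, 0], 1],
    [[0, 0.9, -0.95], [0, 0, 0], 1],
    [[0, 1.25, -1.25], [0, 0, 0], 1],
    [[0, 1.55, -1.55], [0, 0, 0], 1],
    [[0, 1.9, -1.85], [0, 0, 0], 1],
    [[0, 2.25, -2.1], [0, 0, 0], 1],
    [[0, 2.55, -2.4], [0, 0, 0], 1],
    [[0, 2.9, -2.65], [0, 0, 0], 1],
    [[0, 3.25, -2.9], [0, 0, 0], 1],
    [[0, 3.65, -3.15], [0, 0, 0], 1],
    [[0, 4.0, -3.4], [0, 0, 0], 1],
  ],
)

```text
clock: 16.0
tool_pos: [0.6146, 0.0135, 0.2925]
eef_rot: [0.755, 0.656, -0.001, 0.0]
contact_force: [-9.0, -1.1, 8.5]
opening: 0.127
finger_force: 25.0
```

```bash
cat >> h.py <<'E'
def th():
    p=r.get_state()['tool_pos']; z=p[2]+.0162-.124; h=np.array([.7365,-.0045]); u=np.array([.9903,-.139])
    x=(h-p[:2])@u; print('th',np.arctan2(z,x)-.2018,'rad',np.hypot(x,z), r.get_state()['contact_force'],r.get_state()['q'])
E
python3 - <<'E'
from h import *
th();arc(.86,.66,12)
E
```

```text
th 0.7808538490952699 rad 0.22200544462410585 [-8.96768838 -1.06040475  8.45180033] [ 0.20757497  0.66007816 -0.55770415  1.51765042  0.37902775  1.07437599
 -0.57791764]
0.843 [-0.32  0.18]
0.827 [-0.63  0.37]
0.81 [-0.94  0.56]
0.793 [-1.25  0.76]
0.777 [-1.56  0.96]
0.76 [-1.86  1.16]
0.743 [-2.16  1.38]
0.727 [-2.45  1.59]
0.71 [-2.74  1.81]
0.693 [-3.03  2.04]
0.677 [-3.32  2.27]
0.66 [-3.59  2.51]
```

Emit:
carry_out(
  rows=[
    [[0, 0.2, -0.25], [0, 0, 0], 1],
    [[0, 0.5, -0.5], [0, 0, 0], 1],
    [[0, 0.8, -0.7], [0, 0, 0], 1],
    [[0, 1.1, -0.9], [0, 0, 0], 1],
    [[0, 1.4, -1.1], [0, 0, 0], 1],
    [[0, 1.6, -1.2], [0, 0, 0], 1],
    [[0, 1.6, -1.2], [0, 0, 0], 1],
    [[0, 1.6, -1.2], [0, 0, 0], 1],
  ],
)

```text
clock: 16.8
tool_pos: [0.632, 0.011, 0.3027]
eef_rot: [0.755, 0.656, 0.0, 0.001]
contact_force: [-2.9, -1.2, 4.9]
opening: 0.123
finger_force: 25.0
```

Run:
```python
from h import *
th()
s=snap('scene','s5.png'); cv2.imwrite('pics/v5.png',cv2.resize(s['image'][150:320,190:360],(600,600),interpolation=2)[:,:,::-1])
```

```text
th 0.8721907550357118 rad 0.22167603630712984 [-2.8871075  -1.21534639  4.94876894] [ 0.20384235  0.67491794 -0.55622332  1.44992269  0.37565586  1.12250622
 -0.55729691]
```

View pics/v5.png

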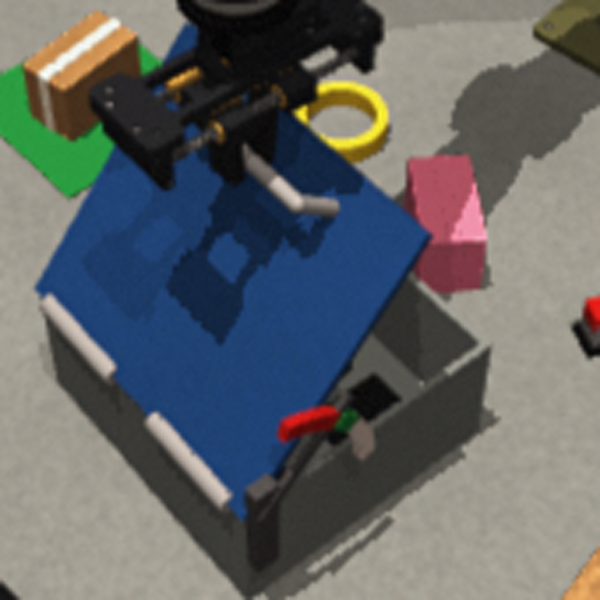

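The hatch stands well open with the bar in the fingers; its robot-side corner is at (430,235) and its side edge runs into the red part of the gauge near (310,420). I measure the angle and ease back.

Emit:
carry_out(
  rows=[
    [[0, -0.15, 0.05], [0, 0, 0], 1],
    [[0, -0.4, 0.2], [0, 0, 0], 1],
    [[0, -0.75, 0.4], [0, 0, 0], 1],
    [[0, -1.1, 0.6], [0, 0, 0], 1],
    [[0, -1.45, 0.8], [0, 0, 0], 1],
    [[0, -1.8, 1.0], [0, 0, 0], 1],
    [[0, -2.15, 1.25], [0, 0, 0], 1],
    [[0, -2.5, 1.5], [0, 0, 0], 1],
    [[0, -2.9, 1.8], [0, 0, 0], 1],
    [[0, -3.25, 2.1], [0, 0, 0], 1],
    [[0, -3.6, 2.35], [0, 0, 0], 1],
    [[0, -3.85, 2.55], [0, 0, 0], 1],
  ],
)

```text
clock: 18.05
tool_pos: [0.5932, 0.0166, 0.2762]
eef_rot: [0.755, 0.656, 0.0, 0.0]
contact_force: [4.1, -3.0, -4.3]
opening: 0.128
finger_force: 25.0
```

Emit:
carry_out(
  rows=[
    [[0, 0, 0], [0, 0, 0], 1],
    [[0, 0, 0], [0, 0, 0], 1],
    [[0, 0, 0], [0, 0, 0], 1],
    [[0, 0, 0], [0, 0, 0], 1],
    [[0, 0, 0], [0, 0, 0], 1],
  ],
)

```text
clock: 18.55
tool_pos: [0.5936, 0.0166, 0.2766]
eef_rot: [0.755, 0.656, 0.0, 0.0]
contact_force: [3.7, -2.9, -4.5]
opening: 0.126
finger_force: 25.0
```

```bash
cat > ang.py <<'E'
from h import *
def ang(s,u,v):
    u_=np.array([.9903,-.139,0]);n=np.array([.139,.9903,0]);h=np.array([.7335,-.0042,.124])
    o,d=ray(s,u,v); t=((h-o)@n+.132)/(d@n); p=o+t*d-h; x=-p@u_; return np.arctan2(p[2],x),np.hypot(x,p[2])
E
python3 - <<'E'
from ang import *
th(); print('s5',ang(dict(np.load('pics/s5.npz')),311.8,216.6))
s=snap('scene','s6.png'); cv2.imwrite('pics/v6.png',cv2.resize(s['image'][150:320,190:360],(600,600),interpolation=2)[:,:,::-1])
E
```

```text
th 0.6611092522714526 rad 0.22217350875369896 [ 3.73808013 -2.91103853 -4.53974478] [ 0.2100448   0.64547046 -0.55624956  1.60607754  0.38694072  1.00157396
 -0.60699415]
s5 (np.float64(0.887191238223961), np.float64(0.24326762604278107))
```

View pics/v6.png

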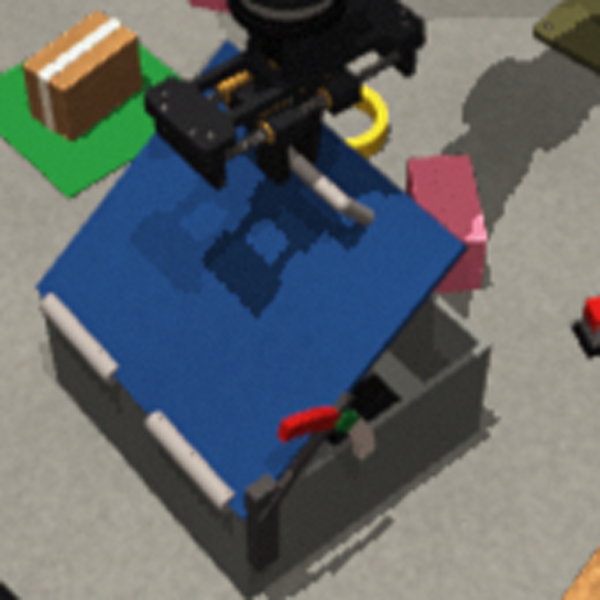

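The hatch is eased back: its side edge now crosses the gauge at the green part, near (343,410), and its corner is at (466,241). I relax the inward radial pull a little and check the angle.

Emit:
carry_out(
  rows=[
    [[0, 0.04, 0.05], [0, 0, 0], 1],
    [[0, 0.08, 0.1], [0, 0, 0], 1],
    [[0, 0.08, 0.1], [0, 0, 0], 1],
    [[0, 0.08, 0.1], [0, 0, 0], 1],
    [[0, 0.08, 0.1], [0, 0, 0], 1],
    [[0, 0.08, 0.1], [0, 0, 0], 1],
    [[0, 0.08, 0.1], [0, 0, 0], 1],
    [[0, 0.08, 0.1], [0, 0, 0], 1],
  ],
)

```text
clock: 19.4
tool_pos: [0.593, 0.0167, 0.276]
eef_rot: [0.755, 0.656, -0.001, -0.0]
contact_force: [-3.7, -3.4, 3.8]
opening: 0.125
finger_force: 25.0
```

Run:
```python
from ang import *
print(ang(dict(np.load('pics/s6.npz')),322,218.3)); th(); print(r.get_state()['qd'],r.get_state()['moment'])
```

```text
(np.float64(0.6878918805791103), np.float64(0.2451260997209458))
th 0.6573802853863822 rad 0.22205354276083683 [-3.68943915 -3.39404624  3.78673153] [ 0.20962843  0.64643796 -0.55631214  1.60637128  0.38704894  1.00271153
 -0.60711011]
[ 0.00150157  0.00040944  0.00059435 -0.00039474 -0.00195353 -0.00018028
 -0.00137751] [-0.69427858  0.64254737 -0.04300821]
```

Emit:
carry_out(
  rows=[
    [[0, -0.03, -0.04], [0, 0, 0], 1],
    [[0, -0.06, -0.08], [0, 0, 0], 1],
    [[0, -0.06, -0.08], [0, 0, 0], 1],
    [[0, -0.06, -0.08], [0, 0, 0], 1],
    [[0, -0.06, -0.08], [0, 0, 0], 1],
    [[0, -0.06, -0.08], [0, 0, 0], 1],
    [[0, -0.06, -0.08], [0, 0, 0], 1],
    [[0, -0.06, -0.08], [0, 0, 0], 1],
  ],
)

```text
clock: 20.2
tool_pos: [0.5936, 0.0166, 0.2764]
eef_rot: [0.755, 0.656, 0.0, 0.0]
contact_force: [-1.1, -3.4, 0.2]
opening: 0.126
finger_force: 25.0
```

Run:
```python
from ang import *
th()
s=r.get_state()
if s['contact_force'][2]<-1: print(r.finish_job())
```

```text
th 0.660591577149593 rad 0.222082497357755 [-1.07686529 -3.36981374  0.21640744] [ 0.20997536  0.64569786 -0.5562919   1.60613996  0.38710318  1.00155762
 -0.60701833]
```

Emit:
carry_out(
  rows=[
    [[0, 0, -0.05], [0, 0, 0], 1],
    [[0, 0, -0.1], [0, 0, 0], 1],
    [[0, 0, -0.1], [0, 0, 0], 1],
    [[0, 0, -0.1], [0, 0, 0], 1],
    [[0, 0, -0.1], [0, 0, 0], 1],
    [[0, 0, -0.1], [0, 0, 0], 1],
  ],
)

```text
clock: 20.8
tool_pos: [0.5944, 0.0165, 0.2773]
eef_rot: [0.755, 0.656, 0.001, 0.001]
contact_force: [3.6, -3.8, -4.7]
opening: 0.122
finger_force: 25.0
```

Run:
```python
from ang import *
th()
s=r.get_state()
if s['contact_force'][2]<-1: print(r.finish_job())
```

```text
th 0.6659230507773819 rad 0.22215506351191455 [ 3.62464956 -3.78894139 -4.69246992] [ 0.21025944  0.64522862 -0.55627801  1.60408501  0.38685603  1.00229956
 -0.60625328]
the job is handed in; nothing more can be done
None
```

The job is handed in after about 21 s: the carton stands upright in the middle of the green mat, and the hatch went up to about 0.87–0.89 rad and is now held by its bar at about 0.67 rad, inside the green band.

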